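# Reset the angle of a small swivel vice

## Robot

A 6-joint arm with a two-finger parallel gripper is mounted at the origin on a cart in front of the work surface, level with it; the furniture and walls round the work are solid. World frame = base frame: x ahead of the robot, y to its left, z up, the work surface at z = 0. Lengths are in m, angles in rad, forces in N, time in s.
With the tool pointing down it reaches from about 0.15 to 0.775 m from the base axis. Payload 6.1 kg.
Tool frame: the origin (TCP) lies at the centre of the arm's flange, where the gripper is bolted on; the fingertips stand env.finger_overhang ahead of it and the grasp point (between the pads) lies 155 mm ahead of it (env.finger_overhang is the distance from the TCP to the fingertips, in m); z points along the fingers, x is the direction in which the jaws open and shut, and the axes are right-handed (so a half turn about z gives the same grasp; the last joint's range is limited). The gripper opens to 85 mm and grips with 20 to 120 N. Pads are 22 mm wide; open, the fingers measure 114 mm over their backs; the gripper's body (76 mm by 85 mm) begins 54 mm behind the grasp point. The pads swing forward as they close: fully open they stand 13 mm farther back than shut.
Start: joints at [1.101, 0.126, -0.04, 1.405, 0, 1.571], TCP at [0.238, 0.468, 0.405] pointing down, gripper open.
Joint ranges: [-2.72, 2.72], [-0.95, 1.95], [-1.27, 1.35], [-1.78, 2.02], [-1.46, 1.47], [-3.14, 3.14]. Speed limits (rad/s): [2.39, 2.39, 3.01, 3.14, 3.14, 3.14].

## Interface

Orientations are given as a rotation vector (axis times angle).
In Python, from workcell import env, viewer gives the robot as it stands.
- The arm moves only by the tool jog_arm, never from a script. Its argument "targets" is a list of rows, each a list of 3 entries, a list of its own where there are three numbers: the shift along the tool's x, y, z in cm, then the turn, a rotation vector about the tool's x, y, z in degrees, then the closure, from -1 (fully open) to 1 (shut). In form: [[[dx, dy, dz], [rx, ry, rz], claw], ...]. A call has 1 to 20 rows; each row shifts and turns the commanded pose from where the row before left it, along the tool's axes as they then stand; what a row does not reach is not made up. A row lasts 1/12 s, in which the tool goes at most 41.7 mm and 7.16 degrees, less where a joint would pass 70% of its speed; a pose out of reach is approached as far as the arm can. A call is refused whole if a number of a shift passes 4.17 or a number of a turn 7.16, either way. A call with a gripper value outside its range is refused whole. The fingers move at their own pace and stop on an object; "squeeze" is the grip in N (left out, the last holds). Time passes only in rows, so rows that do not move let the fingers close. It gives the time, the measured TCP pose, the force and the opening at its end, in the units of the state.
- env.get_obs(): the state, without advancing time (a new reading comes with each control period).
- viewer.capture(name): name is "side" or "top"; returns (picture, depth): 384x512x3 uint8, red, green, blue; 384x512 float32, m along the optical axis (not along the pixel's ray), 0 where there is no reading.
- viewer.camera_info(name): a dict with "mtx" (3x3 intrinsics, pixels), "position" and "attitude" of the camera in the world. Camera axes: x right, y down, z forward; pixel columns grow to the right and rows downward; lengths in m; the calibration is good to about 2 mm. A picture is of the moment at which its call begins. camera_info takes no time and is no camera call.
- env.close_job(): hands the job in, once; it reports no verdict.
The state is a dict: "clock": time; "joint_positions": joint angles; "joint_velocities": joint speeds; "joint_torque": joint torques, N m; "tcp_pos": TCP position; "orientation": TCP orientation; "force": force on the tool from outside, world axes, zero at the start; "moment": the same for the moment, N m; "opening": finger opening in m.
Only numpy, scipy, OpenCV 4.12 (cv2) and the standard library are available. Lean on these libraries where they do the work, as an engineer would, in place of code of your own. Each camera call takes 0.05 s, during which the arm holds its last target.

## Task

Undo the over-tightened black T-knob that clamps the small swivel vice, swing the vice round by its black post until its red pointer stands at the orange index clip on the scale, then do the knob up again so that the vice is clamped snugly: stop turning at about 0.3 newton-metres at the knob, well short of how hard it was found. Leave the orange clip and the other things on the table where they are.

Things in the scene. Friction and masses are not known exactly. Their poses are not given: they have to be found in the camera images.
- swivel_base: Fixed blue round base of the vice, 176 mm across, bolted down. Origin on the table under the swivel axis; z up; its -x side carries the dark scale quadrant (white ticks every 5 degrees, radius 83 to 117 mm from the axis, top 17 mm above the table), its -y side the clamp, and the vice's post is at its +y side when the swivel reads 0.
- swivel (a joint): Angle of the swivel head about the vertical axis of the base, rad, from -0.8 to 0.8; 0 when the pointer points along the base's -x; grows counter-clockwise seen from above. The unclamped head turns against about 0.15 N m of drag and stays where it is left; it is held fast while clamped. Turning the knob under load may drag the head by up to 0.03 rad.
- head: The head: a pale aluminium plate (164 mm across, top 24 mm above the table) with a small green vice on it (top 59 mm above the table, within 45 mm of the axis) and a black post. Origin on the table on the swivel axis; turns with the swivel joint.
- pivot (a point): Point on the swivel axis at the top of the aluminium plate, 24 mm above the table.
- post_grip (a point): Grip point on the black upright post (a fixed round handle, 16 mm in diameter, black from 54 to 90 mm above the table) on the head, 70 mm from the swivel axis; this point is 76 mm above the table.
- pointer_tip (a point): Tip of the red pointer on the head's plate, 96 mm from the swivel axis, 25 mm above the table. Its -x axis points outward from the swivel axis.
- index (a joint): Angle of the orange index clip on the scale, measured like swivel: the vice is set right when swivel equals index. The clip can be knocked along the scale; it must not be.
- index_tip (a point): Inward tip of the orange index clip, 99 mm from the swivel axis, 22 mm above the table. Its -x axis points outward from the swivel axis.
- knob (a joint): Angle of the clamp knob, rad; grows as it is loosened (counter-clockwise seen from above). Range -1.4 to 2.2. It is found at about -0.5, and 0.7 to 1.25 rad tighter than where the screw first touches the plate; where that is differs from run to run and cannot be seen. The knob stays where it is left.
- knob_grip (a point): Centre of the grip bar of the black T-knob, on the knob's vertical axis, 80 mm above the table, 66 mm from the swivel axis. The bar lies along this point's x axis (58 mm long, 14 mm thick along y, from 65 to 91 mm above the table). Under it are a hub 24 mm across, a steel collar 28 mm across (top 55 mm above the table) and the blue clamp bracket, 50 mm high.
- screw: The clamp screw under the T-knob; rises 1.5 mm per rad of loosening; its foot presses on the head's plate, as found with 70 to 140 N, and by about 100 N more per rad of tightening. The knob takes 0.05 N m when loose, 0.05 plus about 0.006 N m per newton of pressing when tightened slowly (0.3 N m gives about 42 N). It is friction: rocking back after a fast step reverses it.
- petri_a: Clear petri dish with seeds, 60 mm across, 12 mm high, loose on the table to the left of the vice; origin under its centre.
- tape: Yellow roll of tape, 60 mm across, 19 mm high, loose on the table; origin under its centre.

How it is judged:
On the way, in this order (a step that is already met when the one before it is completed fails the run):
1. the clamp is loosened: the screw no longer presses on the head (contact force between screw and head below 1 N), for 0.2 s.
2. the head is swung to the index while the clamp is loose: pointer within 0.04 rad of the clip, screw not pressing (angle between the x axis of pointer_tip and the x axis of index_tip, either way round below 0.04 rad and contact force between screw and head below 1 N), for 0.2 s.
3. the clamp is snug again, pressing with 18 to 62 N, with the pointer still at the index (angle between the x axis of pointer_tip and the x axis of index_tip, either way round below 0.04 rad and contact force between screw and head between 18 and 62 N), for 0.2 s.
At the end, for the whole second after the job is handed in: The red pointer stands within 0.04 rad (2.3 degrees, 4 mm at its tip) of the orange clip, the head is still, and the clamp screw presses on the head with 18 to 62 N (about 0.19 to 0.5 N m at the knob) (all of step 3 and velocity of joint swivel between -0.02 and 0.02 rad/s); the robot touches nothing.
It fails at once if the clamp is screwed down so hard that it scores the plate (more than 170 N) (contact force between screw and head above 170 N).
It fails at once if the orange index clip is shifted by more than 4 mm (distance of index_tip from where it was at the start of the episode above 0.004 m).
It fails at once if a petri dish or the tape is moved by more than 20 mm (distance of any of petri_a, tape from where it was at the start of the episode above 0.02 m).
It also fails if it takes over 72 s, if anything falls off the work surface, if the arm or the gripper's body presses on something with over 40 N, if the wrist force passes 120 N, or if a joint passes its speed limit or range.

## Working session

There is one attempt and no reset: what is moved stays moved. The work goes in short steps, Python scripts to look and compute and a tool call to move; the robot and the scene stay as the last step left them, time stands still between calls to the robot, and variables do not carry over. Pictures are saved under pics/ and viewed, and the job is handed in when it is done.

Besides the shell and the picture viewer there is one more tool, called after "Request:" as name(argument=value, ...) on one line, values as JSON. jog_arm: Moves the arm, as the interface text tells. Its arguments: {"type":"object","properties":{"targets":{"type":"array"},"squeeze":{"type":"number"}},"required":["targets"]}

```bash
mkdir -p pics; ls; python3 - <<'E'
from workcell import env, viewer
import cv2, numpy as np
print(env.get_obs(), env.finger_overhang)
for n in("side","top"):
    i=viewer.camera_info(n); print(n,i)
    p,d=viewer.capture(n); cv2.imwrite(f"pics/{n}0.png",p[:,:,::-1]); np.savez(f"{n}0.npz",p=p,d=d)
E
```

```text
pics
{'clock': 0.0, 'joint_positions': array([ 1.10098967e+00,  1.26382380e-01, -4.06072658e-02,  1.40540840e+00,
       -3.66273084e-05,  1.57081308e+00]), 'joint_velocities': array([ 3.59315801e-05,  1.81500946e-03,  6.77489463e-04, -1.00405062e-03,
        2.62471400e-04, -1.16263393e-03]), 'joint_torque': array([ 3.13633725e-03, -4.35913682e+01,  3.52923918e+01,  1.72813731e-02,
        2.58118808e-05,  4.67298008e-06]), 'tcp_pos': array([0.23761829, 0.46799815, 0.40392735]), 'orientation': array([ 2.67674432e+00,  1.64291807e+00, -2.11358993e-03]), 'force': array([-0.35199961, -0.18496422,  0.97908644]), 'moment': array([ 0.03081008, -0.00930176,  0.02120577]), 'opening': 0.08513102772556946} 0.1734
side {'mtx': array([[429.4585303 ,   0.        , 251.89007113],
       [  0.        , 429.4585303 , 191.41620107],
       [  0.        ,   0.        ,   1.        ]]), 'position': array([0.54604585, 1.06324634, 0.51026792]), 'attitude': array([-0.03769113,  2.72450134, -1.54255745])}
top {'mtx': array([[386.11705212,   0.        , 249.57562552],
       [  0.        , 386.11705212, 182.37517191],
       [  0.        ,   0.        ,   1.        ]]), 'position': array([0.52623654, 0.34079289, 0.92290598]), 'attitude': array([-2.17301074,  2.21830256, -0.0873866 ])}
```

View pics/top0.png

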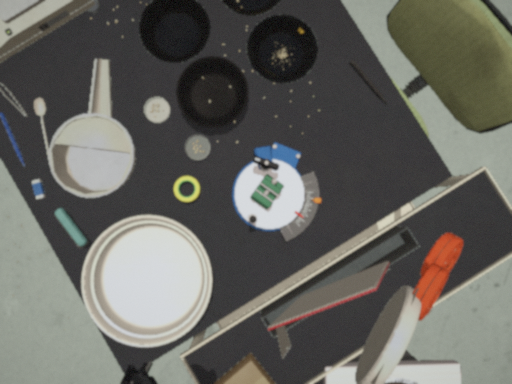

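View pics/side0.png

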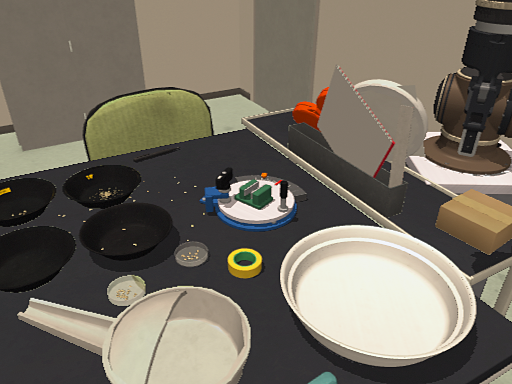

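```bash
cat > h.py <<'E'
import cv2, numpy as np
from scipy.spatial.transform import Rotation as R
from workcell import env, viewer
def cam(n):
    i=viewer.camera_info(n); return i['mtx'],np.array(i['position']),R.from_rotvec(i['attitude']).as_matrix()
def plane(n,uv,z):
    K,p,A=cam(n); d=A@np.linalg.solve(K,[uv[0],uv[1],1]); return p+d*(z-p[2])/d[2]
def proj(n,X):
    K,p,A=cam(n); q=K@(A.T@(np.array(X)-p)); return q[:2]/q[2]
def crop(n,img,x,y,w,h,s,out):
    c=img[y:y+h,x:x+w,::-1]; cv2.imwrite(out,cv2.resize(c,None,fx=s,fy=s,interpolation=cv2.INTER_CUBIC))
E
python3 - <<'E'
from h import *
print(proj("top",[0.2376,.468,.404]),proj("top",[0,0,0]),proj("top",[.5,.34,0]))
t=np.load("top0.npz")['p']; s=np.load("side0.npz")['p']
crop("top",t,225,135,110,110,5,"pics/t0c.png"); crop("side",s,190,155,130,85,6,"pics/s0c.png")
# blue base
for n,im in(("top",t),("side",s)):
    hsv=cv2.cvtColor(im,cv2.COLOR_RGB2HSV)
    m=cv2.inRange(hsv,(5,150,120),(20,255,255))
    k,l,st,c=cv2.connectedComponentsWithStats(m); print(n,[(st[i].tolist(),c[i].round(1).tolist()) for i in range(1,k)])
E
```

```text
[149.78233213 434.06854131] [396.08091268 432.42516779] [244.59582544 218.44208052]
top [([314, 198, 7, 5, 25], [317.7, 200.2]), ([415, 233, 48, 86, 1943], [437.3, 269.3]), ([414, 291, 1, 1, 1], [414.0, 291.0])]
side [([293, 87, 36, 36, 483], [311.3, 106.9]), ([296, 121, 3, 2, 3], [297.0, 121.7]), ([300, 121, 2, 2, 2], [300.5, 121.5]), ([303, 121, 4, 2, 4], [304.5, 121.2]), ([311, 125, 1, 1, 1], [311.0, 125.0]), ([314, 124, 1, 2, 2], [314.0, 124.5]), ([314, 127, 5, 2, 5], [316.0, 127.6]), ([261, 173, 6, 4, 21], [263.6, 174.4])]
```

View pics/t0c.png

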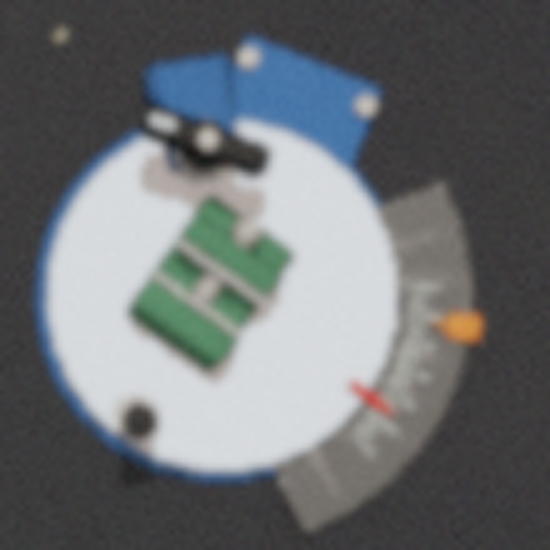

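View pics/s0c.png

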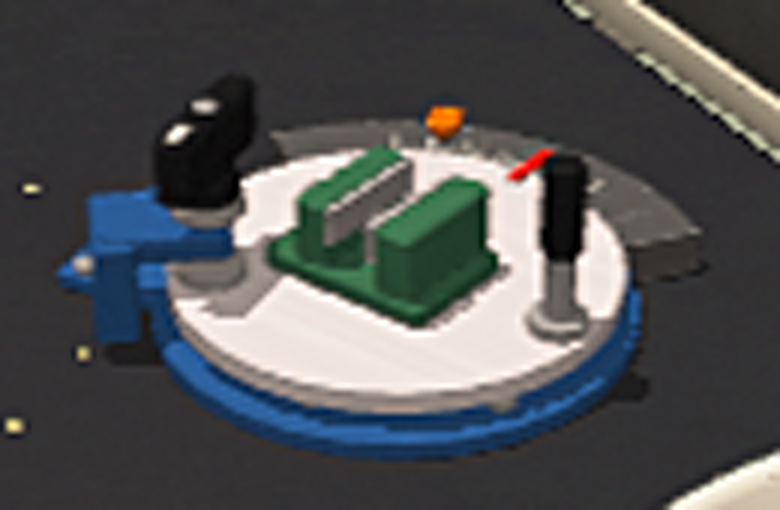

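```bash
cat > m.py <<'E'
from h import *
def comp(mask,box):
    m=np.zeros_like(mask); x,y,w,h=box; m[y:y+h,x:x+w]=mask[y:y+h,x:x+w]; return m
def measure(t,s,verbose=1):
    hsv=cv2.cvtColor(t,cv2.COLOR_RGB2HSV); B=(225,135,110,110)
    white=comp(cv2.inRange(hsv,(0,0,150),(179,60,255)),B)
    k,l,st,c=cv2.connectedComponentsWithStats(white); i=1+np.argmax(st[1:,4])
    cn=max(cv2.findContours((l==i).astype(np.uint8),cv2.RETR_EXTERNAL,cv2.CHAIN_APPROX_NONE)[0],key=cv2.contourArea)[:,0]
    P=np.array([plane("top",q,.024)[:2] for q in cn])
    # robust circle of radius .082
    from scipy.optimize import least_squares
    r=least_squares(lambda a:np.hypot(*(P-a[:2]).T)-a[2],[*P.mean(0),.08],loss='soft_l1',f_scale=.001).x
    piv=r[:2]; out={'piv':piv,'r':r[2]}
    def cent(m,n,z):
        ys,xs=np.nonzero(m); return np.array([xs.mean(),ys.mean()]), np.array([plane(n,(x,y),z)[:2] for x,y in zip(xs,ys)])
    red=comp(cv2.inRange(hsv,(0,90,100),(4,255,255))|cv2.inRange(hsv,(165,90,100),(179,255,255)),B)
    org=comp(cv2.inRange(hsv,(6,130,120),(22,255,255)),B)
    for n,m,z in(('ptr',red,.025),('clip',org,.024)):
        px,Q=cent(m,"top",z); d=Q.mean(0)-piv; out[n]=(px.round(1),Q.mean(0),np.hypot(*d),np.degrees(np.arctan2(*d[::-1])),len(Q))
    if s is not None:
        hs=cv2.cvtColor(s,cv2.COLOR_RGB2HSV); B=(190,150,130,90)
        rs=comp(cv2.inRange(hs,(0,120,100),(4,255,255))|cv2.inRange(hs,(165,120,100),(179,255,255)),B)
        os=comp(cv2.inRange(hs,(6,150,120),(22,255,255)),B)
        for n,m,z in(('ptrS',rs,.025),('clipS',os,.024)):
            if m.sum()==0: continue
            px,Q=cent(m,"side",z); d=Q.mean(0)-piv; out[n]=(px.round(1),Q.mean(0),np.hypot(*d),np.degrees(np.arctan2(*d[::-1])),len(Q))
    blk=comp(cv2.inRange(hsv,(0,0,0),(179,255,70)),(225,135,110,110))
    blk&=cv2.inRange(cv2.blur(hsv,(1,1)),(0,0,0),(179,255,255))
    # only black within 80mm of pivot
    yy,xx=np.nonzero(blk)
    for y,x in zip(yy,xx):
        q=plane("top",(x,y),.09)[:2]
        if np.hypot(*(q-piv))>.085: blk[y,x]=0
    k,l,st,c=cv2.connectedComponentsWithStats(blk)
    for i in range(1,k):
        if st[i,4]>15:
            pts=np.argwhere(l==i)[:,::-1]
            Q=np.array([plane("top",p,.09)[:2] for p in pts]); u,sv,v=np.linalg.svd(Q-Q.mean(0)); d=Q.mean(0)-piv
            out[f'blk{i}']=(c[i].round(1),Q.mean(0).round(4),st[i,4],np.hypot(*d).round(4),np.degrees(np.arctan2(*d[::-1])),'axis',np.degrees(np.arctan2(v[0,1],v[0,0])),np.ptp((Q-Q.mean(0))@v.T,axis=0).round(4))
    if verbose:
        for k,v in out.items(): print(k,v)
    return out
E
python3 - <<'E'
from m import *
t=np.load("top0.npz")['p']; s=np.load("side0.npz")['p']
measure(t,s)
for q,z in (((253,220),.09),((266.5,162.5),.091)): print(plane("top",q,z))
# side: post top, knob
for q,z in (((190+567/6,155+160/6),.09),((190+205/6,155+105/6),.091)): print(plane("side",q,z))
E
```

```text
Traceback (most recent call last):
  File "m.py", line 32, in measure
    q=plane("top",(x,y),.09)[:2]
      ~~~~~^^^^^^^^^^^^^^^^^
  File "h.py", line 7, in plane
    K,p,A=cam(n); d=A@np.linalg.solve(K,[uv[0],uv[1],1]); return p+d*(z-p[2])/d[2]
          ~~~^^^
  File "h.py", line 5, in cam
    i=viewer.camera_info(n); return i['mtx'],np.array(i['position']),R.from_rotvec(i['attitude']).as_matrix()
ValueError: time passes only in moves, steps and waits
```

```bash
sed -i 's/^def cam/import functools\n@functools.lru_cache\ndef cam/' h.py
python3 - <<'E'
from m import *
t=np.load("top0.npz")['p']; s=np.load("side0.npz")['p']
measure(t,s)
for q,z in (((253,220),.09),((266.5,162.5),.091)): print(plane("top",q,z))
for q,z in (((190+567/6,155+160/6),.09),((190+205/6,155+105/6),.091)): print(plane("side",q,z))
E
```

```text
piv [0.55658231 0.28024543]
r 0.08199039190975864
ptr (array([299.4, 214.5]), array([0.50700436, 0.21263986]), np.float64(0.08383606325976191), np.float64(-126.25413534258922), 13)
clip (array([317.6, 200.1]), array([0.53961518, 0.1688586 ]), np.float64(0.11267168655274311), np.float64(-98.66106845679234), 39)
ptrS (array([278.1, 181.9]), array([0.50725819, 0.21094749]), np.float64(0.08505923602478374), np.float64(-125.44208382168081), 17)
clipS (array([263.6, 174.4]), array([0.54028602, 0.17449839]), np.float64(0.1069953532859078), np.float64(-98.76072800518368), 21)
blk2 (array([267.2, 165. ]), array([0.6169, 0.2886]), np.int32(77), np.float64(0.0609), np.float64(7.888732822332035), 'axis', np.float64(77.17398283930758), array([0.0409, 0.0167]))
blk3 (array([300.5, 169.2]), array([0.6064, 0.2165]), np.int32(38), np.float64(0.0809), np.float64(-51.9514104499494), 'axis', np.float64(-146.09768835661376), array([0.0235, 0.0081]))
[0.49883696 0.32209343 0.09      ]
[0.62234066 0.29016055 0.091     ]
[0.49970931 0.32365333 0.09      ]
[0.62183392 0.2912689  0.091     ]
```

```bash
python3 - <<'E'
from h import *
a=plane("top",(254.4,159),.091);b=plane("top",(278.4,166.8),.091)
print(a,b,np.hypot(*(a-b)[:2]),np.degrees(np.arctan2(*(a-b)[1::-1])))
a=plane("side",(190+180/6,155+133/6),.091);b=plane("side",(190+238/6,155+80/6),.091)
print(a,b,np.hypot(*(a-b)[:2]),np.degrees(np.arctan2(*(a-b)[1::-1])))
o=env.get_obs(); Rm=R.from_rotvec(o['orientation']).as_matrix(); print(Rm.round(3))
# height map from both depths
H={}
for n in("top","side"):
    d=np.load(n+"0.npz")['d']; K,p,A=cam(n); v,u=np.nonzero(d>0)
    X=(A@(np.linalg.inv(K)@np.vstack([u*d[v,u],v*d[v,u],d[v,u]]))).T+p
    print(n)
    for x in np.arange(0.1,.8,.05):
        print(f"{x:.2f}",[ (lambda q: round(float(q.max()),2) if len(q) else None)(X[(abs(X[:,0]-x)<.025)&(abs(X[:,1]-y)<.025),2]) for y in np.arange(-.1,.6,.05)])
E
```

```text
[0.63047844 0.31622736 0.091     ] [0.61247192 0.2645801  0.091     ] 0.0546962042671778 70.7791870903879
[0.62859188 0.31113926 0.091     ] [0.61186728 0.27274193 0.091     ] 0.04188158810900901 66.46366176625219
[[ 0.453  0.892 -0.001]
 [ 0.892 -0.453 -0.001]
 [-0.001 -0.    -1.   ]]
top
0.10 [0.0, 0.0, 0.01, -0.13, 0.0, 0.0, 0.01, -0.0, 0.01, -0.54, 0.01, 0.0, None, None]
0.15 [0.0, 0.0, 0.0, None, 0.14, 0.01, 0.0, -0.0, 0.05, 0.05, 0.05, 0.01, 0.01, 0.0]
0.20 [None, None, None, 0.06, 0.22, 0.16, -0.0, -0.0, 0.05, 0.05, 0.0, 0.0, 0.01, 0.0]
0.25 [None, None, -0.0, 0.22, 0.22, -0.0, -0.0, 0.23, 0.23, 0.0, 0.0, 0.06, 0.34, 0.33]
0.30 [0.01, 0.14, 0.2, 0.22, 0.22, -0.0, 0.11, 0.23, 0.18, 0.0, 0.05, 0.06, 0.35, 0.34]
0.35 [0.12, 0.17, 0.19, 0.2, 0.14, 0.26, 0.24, 0.21, 0.0, 0.0, 0.06, 0.06, 0.01, 0.01]
0.40 [0.11, 0.17, 0.17, 0.17, 0.27, 0.27, 0.0, 0.0, 0.0, 0.0, 0.06, 0.06, 0.01, 0.01]
0.45 [0.11, 0.11, 0.07, 0.07, 0.0, 0.0, 0.02, 0.02, 0.01, 0.0, 0.0, 0.06, 0.04, 0.01]
0.50 [0.0, 0.01, 0.07, 0.0, 0.0, 0.02, 0.03, 0.03, 0.09, 0.09, 0.0, 0.06, 0.06, 0.06]
0.55 [0.01, 0.0, 0.0, 0.0, 0.
[... 884 characters left out ...]
 0.0, 0.0, 0.06, 0.06, 0.0, 0.0]
0.40 [0.11, 0.17, 0.17, 0.17, 0.27, 0.27, 0.0, 0.0, 0.0, 0.0, 0.06, 0.06, 0.01, 0.0]
0.45 [0.11, 0.11, 0.07, 0.07, 0.0, 0.0, 0.02, 0.02, 0.01, 0.0, 0.0, 0.06, 0.04, 0.0]
0.50 [0.0, 0.0, 0.07, 0.0, 0.0, 0.02, 0.03, 0.03, 0.09, 0.09, 0.0, 0.06, 0.06, 0.06]
0.55 [0.01, 0.0, 0.0, 0.0, 0.0, 0.02, 0.03, 0.06, 0.06, 0.06, 0.0, 0.02, 0.02, 0.0]
0.60 [0.0, 0.0, 0.0, 0.0, 0.0, 0.02, 0.03, 0.09, 0.09, 0.03, 0.0, 0.02, 0.02, 0.0]
0.65 [0.0, 0.0, 0.0, 0.0, 0.0, 0.0, 0.01, 0.01, 0.09, 0.02, 0.01, 0.01, 0.01, 0.0]
0.70 [0.0, 0.0, 0.0, 0.0, 0.0, 0.0, 0.0, 0.01, 0.0, 0.04, 0.04, 0.04, 0.01, 0.0]
0.75 [0.0, 0.0, 0.01, 0.0, 0.0, 0.0, 0.0, 0.0, 0.0, 0.04, 0.04, 0.04, 0.04, 0.01]
```

Request:
jog_arm(targets=[[[0.1, 2, 0], [0, 0, 0], -1], [[0.1, 3.2, 0], [0, 0, 0], -1], [[0.1, 3.2, 0], [0, 0, 0], -1], [[0.1, 3.2, 0], [0, 0, 0], -1], [[0.1, 3.2, 0], [0, 0, 0], -1], [[0.1, 3.2, 0], [0, 0, 0], -1], [[0.1, 3.2, 0], [0, 0, 0], -1], [[0.1, 3.2, 0], [0, 0, 0], -1], [[0.1, 3.2, 0], [0, 0, 0], -1], [[0.1, 3.2, 0], [0, 0, 0], -1], [[0.1, 3.2, 0], [0, 0, 0], -1], [[0.1, 3.2, 0], [0, 0, 0], -1], [[0.1, 3.2, 0], [0, 0, 0], -1], [[0.1, 2, 0], [0, 0, 0], -1], [[0, 0, 0], [0, 0, 0], -1], [[0, 0, 0], [0, 0, 0], -1]], squeeze=60)

```text
clock: 1.43
tcp_pos: [0.623, 0.288, 0.4033]
orientation: [-2.679, -1.641, 0.003]
force: [-0.5, 0.1, 0.4]
opening: 0.0852
```

Request:
jog_arm(targets=[[[0, 0, 0], [0, 0, 7], -1], [[0, 0, 0], [0, 0, 7], -1], [[0, 0, 0], [0, 0, 7], -1], [[0, 0, 0], [0, 0, 7], -1], [[0, 0, 0], [0, 0, 7], -1], [[0, 0, 0], [0, 0, 7], -1], [[0, 0, 0], [0, 0, 7], -1], [[0, 0, 0], [0, 0, 7], -1], [[0, 0, 0], [0, 0, 7], -1], [[0, 0, 0], [0, 0, 7], -1], [[0, 0, 0], [0, 0, 7], -1], [[0, 0, 0], [0, 0, 5.5], -1], [[0, 0, 0], [0, 0, 0], -1], [[0, 0, 0], [0, 0, 0], -1]])

```text
clock: 2.6
tcp_pos: [0.621, 0.2893, 0.405]
orientation: [-3.098, 0.523, 0.0]
force: [0.2, 0.5, 0.4]
opening: 0.0854
```

```bash
cat > st.py <<'E'
from h import *
def state():
    o=env.get_obs(); M=R.from_rotvec(o['orientation']).as_matrix()
    print('t',round(o['clock'],2),'tcp',o['tcp_pos'].round(4),'yaw x',np.degrees(np.arctan2(M[1,0],M[0,0])).round(2),'z',M[:,2].round(4),'F',o['force'].round(2),'M',o['moment'].round(3),'op',round(o['opening'],4),'j',np.round(o['joint_positions'],3)); return o,M
def togo(X,o,M): print('to go cm (tool):',(M.T@(np.array(X)-o['tcp_pos'])*100).round(2))
E
python3 - <<'E'
from st import *
o,M=state(); togo([.6222,.2907,.241],o,M)
for n in("side","top"):
    p,d=viewer.capture(n); cv2.imwrite(f"pics/{n}1.png",p[:,:,::-1])
E
```

```text
t 2.6 tcp [0.621  0.2893 0.405 ] yaw x -19.18 z [-2.e-04  1.e-04 -1.e+00] F [0.17 0.48 0.39] M [-0.046 -0.02  -0.066] op 0.0854 j [0.436 0.448 0.388 1.511 0.    2.342]
to go cm (tool): [ 0.07 -0.17 16.4 ]
```

View pics/side1.png

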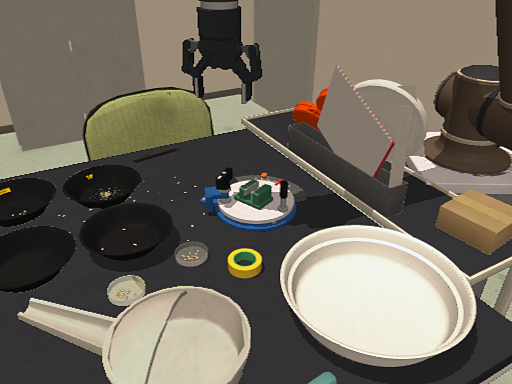

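View pics/top1.png

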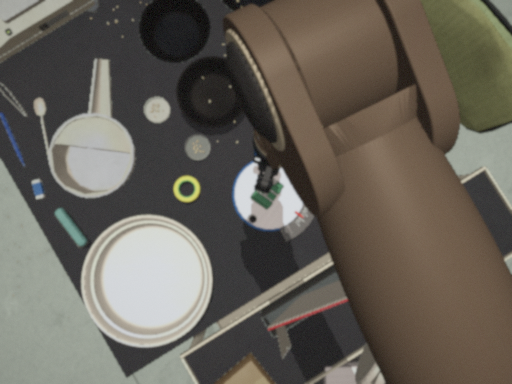

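Request:
jog_arm(targets=[[[0.07, -0.17, 1], [0, 0, 0], -1], [[0, 0, 2], [0, 0, 0], -1], [[0, 0, 2], [0, 0, 0], -1], [[0, 0, 2], [0, 0, 0], -1], [[0, 0, 2], [0, 0, 0], -1], [[0, 0, 2], [0, 0, 0], -1], [[0, 0, 1.5], [0, 0, 0], -1], [[0, 0, 1.5], [0, 0, 0], -1], [[0, 0, 1], [0, 0, 0], -1], [[0, 0, 0.9], [0, 0, 0], -1], [[0, 0, 0.5], [0, 0, 0], -1], [[0, 0, 0], [0, 0, 0], -1], [[0, 0, 0], [0, 0, 0], -1]])

```text
clock: 3.78
tcp_pos: [0.6234, 0.29, 0.2409]
orientation: [-3.096, 0.53, -0.0]
force: [0.5, -0.5, 0.7]
opening: 0.0858
```

```bash
python3 - <<'E'
from st import *
o,M=state(); togo([.6222,.2907,.241],o,M)
p,d=viewer.capture("side"); crop("",p,170,100,160,120,5,"pics/s2c.png")
E
```

```text
t 3.78 tcp [0.6234 0.29   0.2409] yaw x -19.41 z [ 2.e-04  1.e-04 -1.e+00] F [ 0.51 -0.54  0.7 ] M [ 0.023 -0.013 -0.015] op 0.0858 j [ 0.435  0.472  0.065  1.163 -0.     2.345]
to go cm (tool): [-0.13 -0.02 -0.01]
```

View pics/s2c.png

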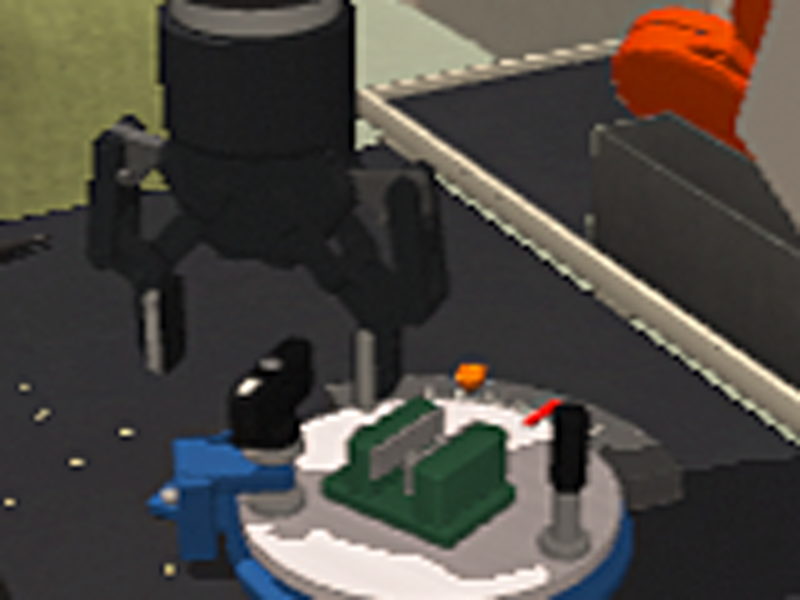

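Request:
jog_arm(targets=[[[-0.1, 0, 0], [0, 0, 0], 0], [[0, 0, 0], [0, 0, 0], 0.5], [[0, 0, 0], [0, 0, 0], 1], [[0, 0, 0], [0, 0, 0], 1], [[0, 0, 0], [0, 0, 0], 1], [[0, 0, 0], [0, 0, 0], 1], [[0, 0, 0], [0, 0, 0], 1], [[0, 0, 0], [0, 0, 0], 1], [[0, 0, 0], [0, 0, 0], 1], [[0, 0, 0], [0, 0, 0], 1], [[0, 0, 0], [0, 0, 0], 1], [[0, 0, 0], [0, 0, 0], 1]], squeeze=60)

```text
clock: 4.83
tcp_pos: [0.6223, 0.2904, 0.241]
orientation: [-3.096, 0.529, -0.0]
force: [-2.8, -0.7, 5.7]
opening: 0.0131
```

```bash
python3 - <<'E'
from st import *
o,M=state()
p,d=viewer.capture("side"); crop("",p,170,100,160,120,5,"pics/s3c.png")
E
```

```text
t 4.83 tcp [0.6223 0.2904 0.241 ] yaw x -19.4 z [ 1.e-04  2.e-04 -1.e+00] F [-2.78 -0.71  5.66] M [-0.135  0.573  0.602] op 0.0131 j [0.437 0.47  0.062 1.163 0.    2.346]
```

View pics/s3c.png

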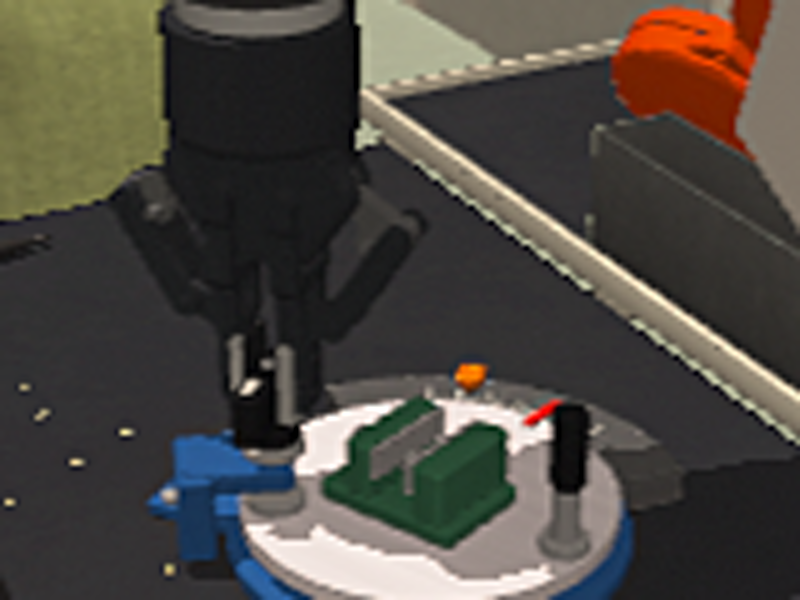

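Request:
jog_arm(targets=[[[0, 0, 0], [0, 0, 0], 1], [[0, 0, 0], [0, 0, -2], 1], [[0, 0, 0], [0, 0, -3], 1], [[0, 0, -0.01], [0, 0, -3], 1], [[0, 0, -0.01], [0, 0, -3], 1], [[0, 0, -0.01], [0, 0, -3], 1], [[0, 0, -0.01], [0, 0, -3], 1], [[0, 0, -0.01], [0, 0, -3], 1]], squeeze=100)

```text
clock: 5.55
tcp_pos: [0.6224, 0.2903, 0.2416]
orientation: [-3.141, -0.017, -0.0]
force: [-2.9, -0.1, 4.6]
opening: 0.0121
```

```bash
python3 - <<'E'
from st import *
o,M=state()
E
```

```text
t 5.55 tcp [0.6224 0.2903 0.2416] yaw x 0.64 z [ 2.e-04  5.e-04 -1.e+00] F [-2.94 -0.1   4.56] M [-0.079  0.498 -0.33 ] op 0.0121 j [0.436 0.47  0.063 1.164 0.    1.996]
```

Request:
jog_arm(targets=[[[0, 0, 0], [0, 0, -4], 1], [[0, 0, -0.01], [0, 0, -4], 1], [[0, 0, -0.01], [0, 0, -4], 1], [[0, 0, -0.01], [0, 0, -4], 1], [[0, 0, -0.01], [0, 0, -4], 1], [[0, 0, -0.01], [0, 0, -4], 1]])

```text
clock: 6.05
tcp_pos: [0.6224, 0.2903, 0.2422]
orientation: [-3.069, -0.672, -0.001]
force: [-1.6, 0.8, 4.9]
opening: 0.0118
```

```bash
python3 - <<'E'
from st import *
o,M=state()
p,d=viewer.capture("side"); crop("",p,170,100,160,120,5,"pics/s4c.png")
E
```

```text
t 6.05 tcp [0.6224 0.2903 0.2422] yaw x 24.7 z [ 5.e-04  5.e-04 -1.e+00] F [-1.57  0.75  4.91] M [-0.062  0.485 -0.106] op 0.0118 j [0.436 0.47  0.064 1.165 0.    1.576]
```

View pics/s4c.png

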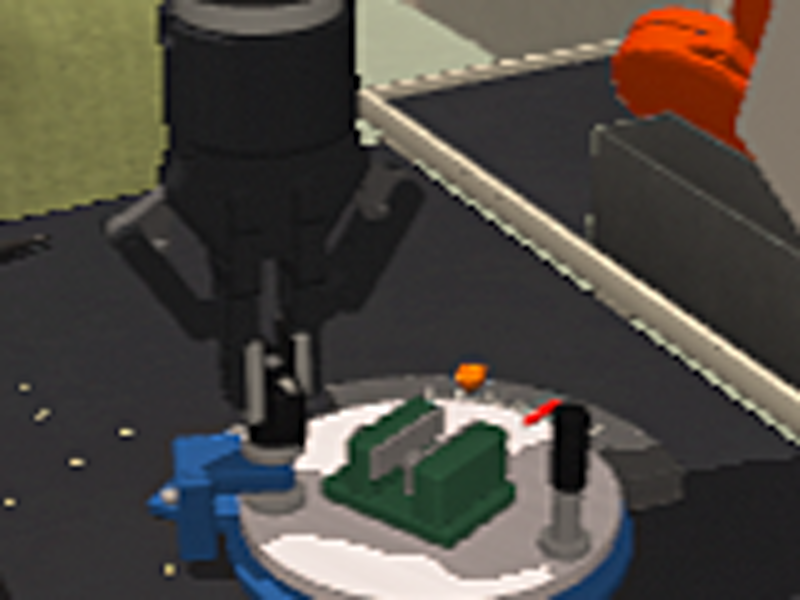

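Request:
jog_arm(targets=[[[0, 0, -0.01], [0, 0, -4], 1], [[0, 0, -0.01], [0, 0, -4], 1]])

```text
clock: 6.27
tcp_pos: [0.6225, 0.2904, 0.2424]
orientation: [-3.014, -0.884, -0.001]
force: [-2.0, 0.6, 5.1]
opening: 0.0119
```

```bash
python3 -c "
from st import *
state()"
```

```text
t 6.27 tcp [0.6225 0.2904 0.2424] yaw x 32.7 z [ 6.e-04  5.e-04 -1.e+00] F [-1.99  0.58  5.14] M [-0.072  0.379 -0.091] op 0.0119 j [0.436 0.47  0.065 1.165 0.    1.436]
```

Request:
jog_arm(targets=[[[0, 0, -0.01], [0, 0, -4], 1], [[0, 0, -0.01], [0, 0, -4], 1]])

```text
clock: 6.43
tcp_pos: [0.6225, 0.2904, 0.2426]
orientation: [-2.945, -1.093, -0.001]
force: [-1.1, -0.5, 4.9]
opening: 0.012
```

```bash
python3 -c "
from st import *
state()"
```

```text
t 6.43 tcp [0.6225 0.2904 0.2426] yaw x 40.71 z [ 7.e-04  5.e-04 -1.e+00] F [-1.1  -0.51  4.9 ] M [-0.015  0.412 -0.095] op 0.012 j [0.436 0.47  0.065 1.165 0.    1.297]
```

Request:
jog_arm(targets=[[[0, 0, -0.01], [0, 0, -4], 1], [[0, 0, -0.01], [0, 0, -4], 1]])

```text
clock: 6.6
tcp_pos: [0.6225, 0.2904, 0.2428]
orientation: [-2.862, -1.295, -0.002]
force: [-1.8, 0.6, 5.2]
opening: 0.0122
```

```bash
python3 -c "
from st import *
state()"
```

```text
t 6.6 tcp [0.6225 0.2904 0.2428] yaw x 48.71 z [ 8.e-04  6.e-04 -1.e+00] F [-1.82  0.56  5.18] M [-0.041  0.393 -0.104] op 0.0122 j [0.436 0.47  0.065 1.166 0.    1.157]
```

Request:
jog_arm(targets=[[[0, 0, -0.01], [0, 0, -4], 1], [[0, 0, -0.01], [0, 0, -4], 1]])

```text
clock: 6.77
tcp_pos: [0.6225, 0.2904, 0.243]
orientation: [-2.764, -1.492, -0.002]
force: [-2.1, 0.5, 4.5]
opening: 0.012
```

```bash
python3 -c "
from st import *
state()"
```

```text
t 6.77 tcp [0.6225 0.2904 0.243 ] yaw x 56.71 z [ 9.e-04  7.e-04 -1.e+00] F [-2.06  0.45  4.5 ] M [ 0.027  0.343 -0.115] op 0.012 j [0.436 0.47  0.066 1.166 0.    1.017]
```

Request:
jog_arm(targets=[[[0, 0, -0.01], [0, 0, -4], 1], [[0, 0, -0.01], [0, 0, -4], 1]])

```text
clock: 6.93
tcp_pos: [0.6225, 0.2904, 0.2432]
orientation: [-2.654, -1.681, -0.002]
force: [-0.4, 0.2, 5.4]
opening: 0.0121
```

```bash
python3 -c "
from st import *
state()"
```

```text
t 6.93 tcp [0.6225 0.2904 0.2432] yaw x 64.71 z [ 9.e-04  7.e-04 -1.e+00] F [-0.37  0.16  5.43] M [ 0.023  0.314 -0.092] op 0.0121 j [0.436 0.469 0.066 1.166 0.    0.878]
```

Request:
jog_arm(targets=[[[0, 0, 0], [0, 0, 0], -1], [[0, 0, 0], [0, 0, 0], -1], [[0, 0, 0], [0, 0, 0], -1], [[0, 0, 0], [0, 0, 0], -1], [[0, 0, 0], [0, 0, 0], -1], [[0, 0, 0], [0, 0, 0], -1], [[0, 0, -2], [0, 0, 0], -1], [[0, 0, -3], [0, 0, 0], -1], [[0, 0, -2], [0, 0, 0], -1], [[-0.3, -1.7, 0], [0, 0, 0], -1], [[-0.4, -2.1, 0], [0, 0, 0], -1], [[-0.4, -2.1, 0], [0, 0, 0], -1], [[-0.4, -2.1, 0], [0, 0, 0], -1], [[-0.4, -2.1, 0], [0, 0, 0], -1], [[-0.4, -2.1, 0], [0, 0, 0], -1], [[0, -0.2, 0], [0, 0, 0], -1], [[0, 0, 0], [0, 0, 0], -1], [[0, 0, 0], [0, 0, 0], -1]])

```text
clock: 8.43
tcp_pos: [0.5008, 0.3229, 0.313]
orientation: [2.655, 1.678, 0.001]
force: [0.3, 0.2, 0.5]
opening: 0.0855
```

```bash
python3 - <<'E'
from st import *
o,M=state(); togo([.4998,.3225,.235],o,M)
p,d=viewer.capture("side"); crop("",p,150,60,200,150,4,"pics/s5c.png")
p,d=viewer.capture("top"); crop("",p,190,100,200,150,4,"pics/t5c.png")
E
```

```text
t 8.43 tcp [0.5008 0.3229 0.313 ] yaw x 64.59 z [ 9.e-04  2.e-04 -1.e+00] F [0.31 0.23 0.51] M [-0.049  0.004  0.018] op 0.0855 j [ 0.573  0.273 -0.06   1.237 -0.     1.016]
to go cm (tool): [-0.08 -0.08  7.8 ]
```

View pics/s5c.png

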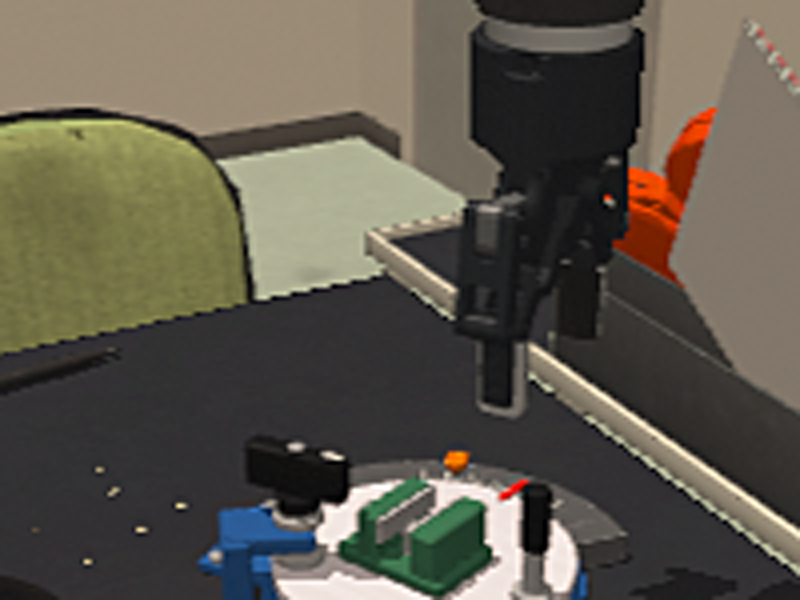

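View pics/t5c.png

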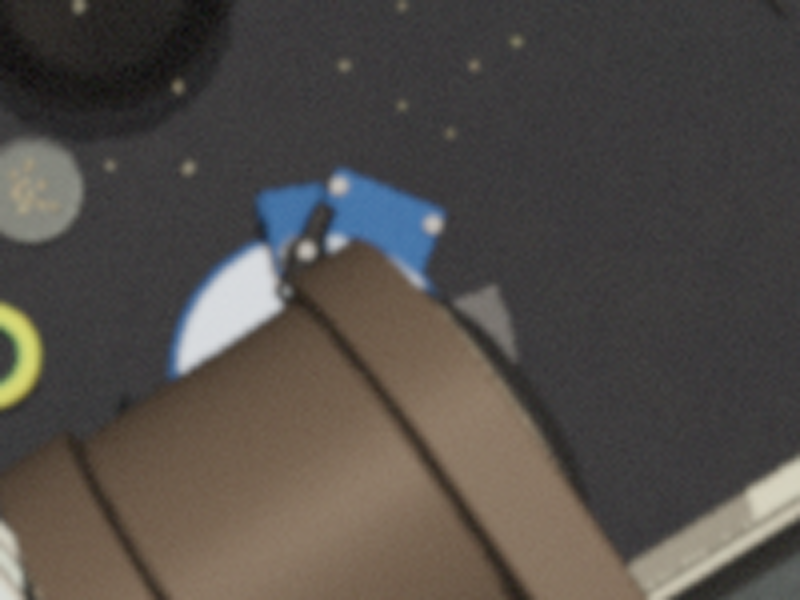

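Request:
jog_arm(targets=[[[-0.1, -0.1, 1], [0, 0, 0], -1], [[0, 0, 2], [0, 0, 0], -1], [[0, 0, 2], [0, 0, 0], -1], [[0, 0, 1.5], [0, 0, 0], -1], [[0, 0, 0.9], [0, 0, 0], -1], [[0, 0, 0.4], [0, 0, 0], -1], [[0, 0, 0], [0, 0, 0], -1], [[0, 0, 0], [0, 0, 0], 0.4], [[0, 0, 0], [0, 0, 0], 0.6], [[0, 0, 0], [0, 0, 0], 1], [[0, 0, 0], [0, 0, 0], 1], [[0, 0, 0], [0, 0, 0], 1], [[0, 0, 0], [0, 0, 0], 1], [[0, 0, 0], [0, 0, 0], 1], [[0, 0, 0], [0, 0, 0], 1], [[0, 0, 0], [0, 0, 0], 1], [[0, 0, 0], [0, 0, 0], 1]], squeeze=25)

```text
clock: 9.95
tcp_pos: [0.4992, 0.3225, 0.2352]
orientation: [-2.655, -1.678, -0.001]
force: [-1.0, 1.1, 5.7]
opening: 0.0151
```

```bash
python3 - <<'E'
from st import *
o,M=state(); 
p,d=viewer.capture("side"); crop("",p,150,60,200,150,4,"pics/s6c.png")
p0=np.array([.5566,.2802])
d=o['tcp_pos'][:2]-p0; r=np.hypot(*d); a=np.arctan2(d[1],d[0]); print(r,np.degrees(a))
hs=cv2.cvtColor(p,cv2.COLOR_RGB2HSV)
for k,(lo,hi,z) in dict(red=((0,120,100),(4,255,255),.025),org=((6,150,120),(22,255,255),.024)).items():
    m=cv2.inRange(hs,lo,hi); m[:150]=0;m[240:]=0;m[:,:190]=0;m[:,320:]=0
    ys,xs=np.nonzero(m); 
    if len(xs): q=plane("side",(xs.mean(),ys.mean()),z)[:2]-p0; print(k,len(xs),q,np.hypot(*q),np.degrees(np.arctan2(*q[::-1])))
E
```

```text
t 9.95 tcp [0.4992 0.3225 0.2352] yaw x 64.59 z [ 6.e-04  7.e-04 -1.e+00] F [-0.98  1.13  5.65] M [0.145 0.212 0.041] op 0.0151 j [ 0.574  0.305 -0.192  1.073  0.     1.017]
0.07129210093578554 143.61604831287949
red 7 [-0.04451703 -0.06421135] 0.07813362632077327 -124.73314555186838
org 21 [-0.0163123 -0.1056791] 0.10693064421680011 -98.77474764325746
```

View pics/s6c.png

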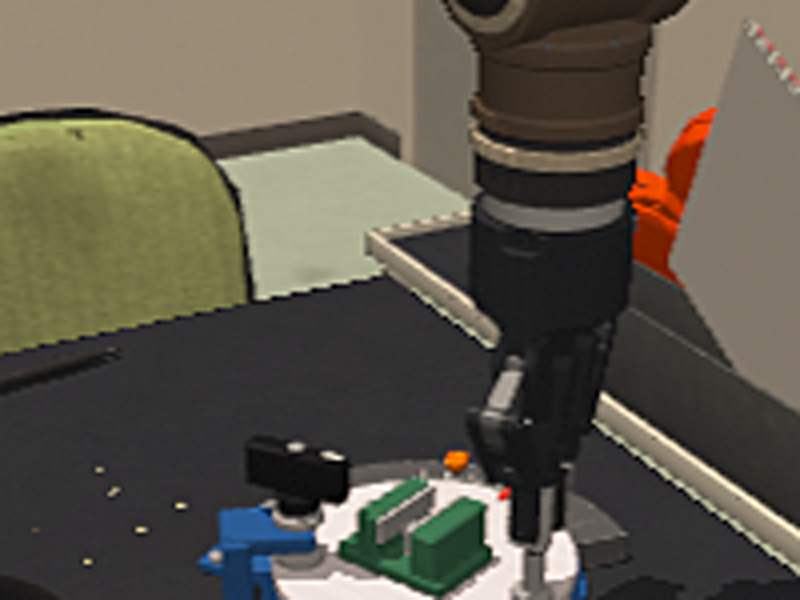

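```bash
python3 - <<'E'
import numpy as np
y=np.radians(64.59); r=7.08
a=np.radians(143.6+np.linspace(0,27.4,13))
P=r*np.c_[np.cos(a),np.sin(a)]; d=np.diff(P,axis=0)
print(np.c_[d@[np.cos(y),np.sin(y)], d@[np.sin(y),-np.cos(y)]].round(2).tolist(), np.c_[d@[np.cos(y),np.sin(y)], d@[np.sin(y),-np.cos(y)]].sum(0))
E
```

```text
[[-0.28, -0.05], [-0.28, -0.04], [-0.28, -0.03], [-0.28, -0.01], [-0.28, -0.0], [-0.28, 0.01], [-0.28, 0.02], [-0.28, 0.03], [-0.28, 0.04], [-0.28, 0.05], [-0.27, 0.06], [-0.27, 0.07]] [-3.34987758  0.15856219]
```

Request:
jog_arm(targets=[[[-0.28, -0.05, 0], [0, 0, 0], 1], [[-0.28, -0.04, 0], [0, 0, 0], 1], [[-0.28, -0.03, 0], [0, 0, 0], 1], [[-0.28, -0.01, 0], [0, 0, 0], 1], [[-0.28, 0, 0], [0, 0, 0], 1], [[-0.28, 0.01, 0], [0, 0, 0], 1], [[-0.28, 0.02, 0], [0, 0, 0], 1], [[-0.28, 0.03, 0], [0, 0, 0], 1], [[-0.28, 0.04, 0], [0, 0, 0], 1], [[-0.28, 0.05, 0], [0, 0, 0], 1], [[-0.27, 0.06, 0], [0, 0, 0], 1], [[-0.27, 0.07, 0], [0, 0, 0], 1], [[0, 0, 0], [0, 0, 0], 1], [[0, 0, 0], [0, 0, 0], 1], [[0, 0, 0], [0, 0, 0], 1]])

```text
clock: 11.25
tcp_pos: [0.4855, 0.2919, 0.2351]
orientation: [-2.652, -1.679, 0.0]
force: [-4.7, 3.2, 6.6]
opening: 0.0151
```

```bash
cat > chk.py <<'E'
from st import *
import sys
n=sys.argv[1]
o,M=state()
p0=np.array([.5566,.2802]); d=o['tcp_pos'][:2]-p0; print('tool about pivot',np.hypot(*d),np.degrees(np.arctan2(d[1],d[0])))
p,_=viewer.capture("side"); crop("",p,190,130,130,110,6,f"pics/s{n}c.png")
hs=cv2.cvtColor(p,cv2.COLOR_RGB2HSV)
for k,(lo,hi,z) in dict(red=((0,120,100),(4,255,255),.025),org=((6,150,120),(22,255,255),.024)).items():
    m=cv2.inRange(hs,lo,hi); m[:150]=0;m[240:]=0;m[:,:190]=0;m[:,320:]=0
    ys,xs=np.nonzero(m); 
    if len(xs): q=plane("side",(xs.mean(),ys.mean()),z)[:2]-p0; print(k,len(xs),xs.mean(),ys.mean(),np.hypot(*q),np.degrees(np.arctan2(*q[::-1])))
E
python3 chk.py 7
```

```text
t 11.25 tcp [0.4855 0.2919 0.2351] yaw x 64.66 z [-0.0015  0.0021 -1.    ] F [-4.7   3.18  6.61] M [0.733 0.87  0.337] op 0.0151 j [ 0.541  0.255 -0.258  1.058  0.003  0.983]
tool about pivot 0.07210404068867676 170.62872064641095
red 15 261.2 178.73333333333332 0.08367572127506152 -97.39522715308507
org 21 263.6666666666667 174.47619047619048 0.10672063534126451 -98.85342338112945
```

View pics/s7c.png

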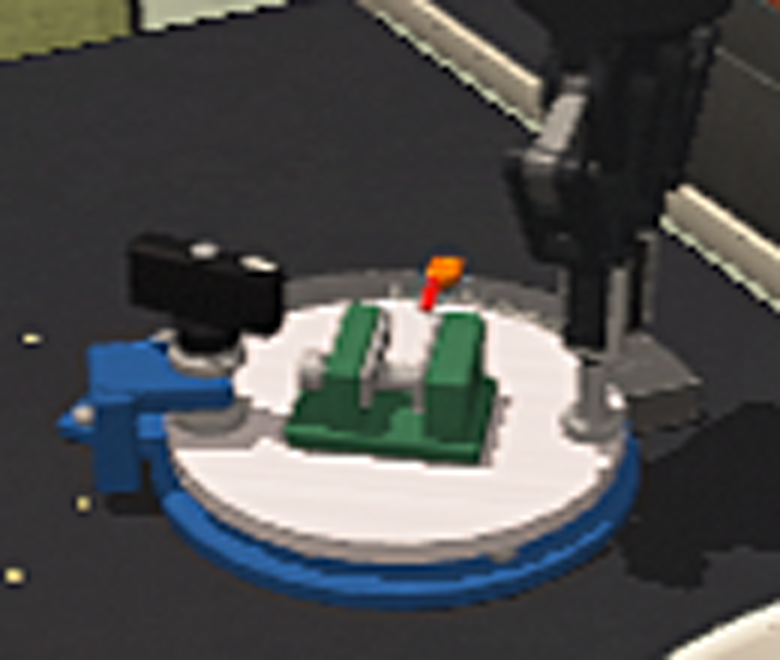

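Request:
jog_arm(targets=[[[0, 0, 0], [0, 0, 0], -1], [[0, 0, 0], [0, 0, 0], -1], [[0, 0, 0], [0, 0, 0], -1], [[0, 0, 0], [0, 0, 0], -1], [[0, 0, 0], [0, 0, 0], -1], [[0, 0, 0], [0, 0, 0], -1], [[0, 0, -2], [0, 0, 0], -1], [[0, 0, -3], [0, 0, 0], -1], [[0, 0, -3], [0, 0, 0], -1], [[0, 0, -3], [0, 0, 0], -1], [[1, -2, -1], [0, 0, 0], -1], [[1, -3, 0], [0, 0, 0], -1], [[1, -3, 0], [0, 0, 0], -1], [[1, -3, 0], [0, 0, 0], -1], [[1, -3, 0], [0, 0, 0], -1], [[1, -3, 0], [0, 0, 0], -1], [[0, -3, 0], [0, 0, 0], -1], [[0, -2, 0], [0, 0, 0], -1], [[0, 0, 0], [0, 0, 0], -1]])

```text
clock: 12.88
tcp_pos: [0.3105, 0.4414, 0.3547]
orientation: [-2.652, -1.683, 0.001]
force: [0.3, 1.2, -0.2]
opening: 0.0857
```

```bash
python3 - <<'E'
from m import *
from st import *
o,M=state()
t=viewer.capture("top")[0]; s=viewer.capture("side")[0]
measure(t,s)
crop("top",t,225,135,110,110,5,"pics/t8c.png");crop("",s,190,130,130,110,6,f"pics/s8c.png")
E
```

```text
t 12.88 tcp [0.3105 0.4414 0.3547] yaw x 64.81 z [-1.e-03  3.e-04 -1.e+00] F [ 0.35  1.18 -0.23] M [ 0.045 -0.027  0.019] op 0.0857 j [ 9.580e-01  1.580e-01 -1.120e-01  1.302e+00  1.000e-03  1.397e+00]
piv [0.5499326  0.27442966]
r 0.07578521507713046
ptr (array([306., 198.]), array([0.54505678, 0.19607271]), np.float64(0.07850850001453766), np.float64(-93.56068135004863), 13)
clip (array([317.6, 200.1]), array([0.53961518, 0.1688586 ]), np.float64(0.1060740208278023), np.float64(-95.58176811395289), 39)
ptrS (array([261.1, 178.6]), array([0.54613886, 0.19655118]), np.float64(0.07797082461615679), np.float64(-92.78887808834595), 15)
clipS (array([263.7, 174.5]), array([0.54017368, 0.17472449]), np.float64(0.1001816244684663), np.float64(-95.59017916612999), 21)
blk2 (array([265.3, 165.9]), array([0.615 , 0.2929]), np.int32(26), np.float64(0.0677), np.float64(15.877050092013507), 'axis', np.float64(-99.78777580694342), array([0.0157, 0.0101]))
blk3 (array([300.6, 169.5]), array([0.6057, 0.2164]), np.int32(37), np.float64(0.0805), np.float64(-46.121609933909824), 'axis', np.float64(-139.8969993936646), array([0.0214, 0.0091]))
blk4 (array([266.8, 224.8]), array([0.4879, 0.2926]), np.int32(17), np.float64(0.0647), np.float64(163.65720675289026), 'axis', np.float64(172.94754259981835), array([0.0089, 0.0088]))
blk5 (array([270. , 232.8]), array([0.4707, 0.2862]), np.int32(83), np.float64(0.0801), np.float64(171.55712083851444), 'axis', np.float64(-97.78177093335833), array([0.0564, 0.0107]))
```

View pics/t8c.png

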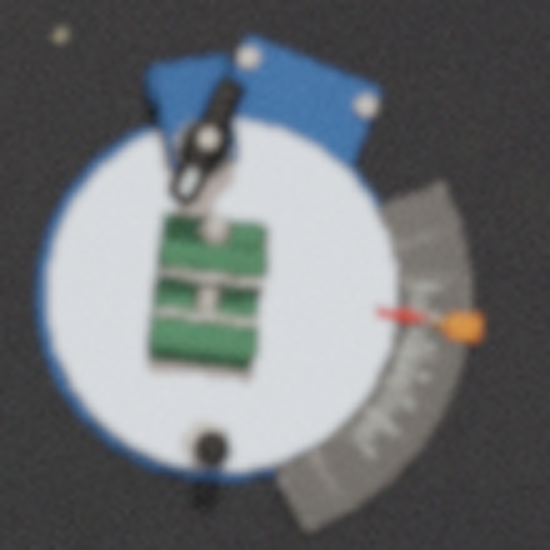

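Request:
jog_arm(targets=[[[0, 1.6, 0], [0, 0, 0], -1], [[0, 3, 0], [0, 0, 0], -1], [[0, 3, 0], [0, 0, 0], -1], [[0, 3, 0], [0, 0, 0], -1], [[0, 3, 0], [0, 0, 0], -1], [[0, 3, 0], [0, 0, 0], -1], [[0, 3, 0], [0, 0, 0], -1], [[0, 3, 0], [0, 0, 0], -1], [[0, 3, 0], [0, 0, 0], -1], [[0, 3, 0], [0, 0, 0], -1], [[0, 3, 0], [0, 0, 0], -1], [[-0.4, 2, 0], [0, 0, 0], -1], [[0, 1, 0], [0, 0, 0], -1], [[0, 0, 0], [0, 0, 0], -1], [[0, 0, 0], [0, 0, 0], -1]])

```text
clock: 14.23
tcp_pos: [0.6243, 0.2873, 0.3543]
orientation: [-2.657, -1.676, 0.001]
force: [0.1, 1.0, -0.7]
opening: 0.0857
```

```bash
python3 - <<'E'
from st import *
o,M=state(); togo([.6223,.2904,.243],o,M)
E
```

```text
t 14.23 tcp [0.6243 0.2873 0.3543] yaw x 64.49 z [-9.e-04 -0.e+00 -1.e+00] F [ 0.13  0.97 -0.65] M [-0.031  0.097 -0.078] op 0.0857 j [0.431 0.446 0.275 1.4   0.    0.876]
to go cm (tool): [ 0.2  -0.31 11.13]
```

Request:
jog_arm(targets=[[[0.2, -0.3, 1], [0, 0, 0], -1], [[0, 0, 2], [0, 0, 0], -1], [[0, 0, 2], [0, 0, 0], -1], [[0, 0, 2], [0, 0, 0], -1], [[0, 0, 2], [0, 0, 0], -1], [[0, 0, 1.2], [0, 0, 0], -1], [[0, 0, 0.7], [0, 0, 0], -1], [[0, 0, 0.2], [0, 0, 0], -1], [[0, 0, 0], [0, 0, 0], -1], [[0, 0, 0], [0, 0, 0], -1], [[0, 0, 0], [0, 0, 0], -1]])

```text
clock: 15.15
tcp_pos: [0.6225, 0.2914, 0.2451]
orientation: [2.655, 1.678, 0.004]
force: [-0.6, -0.0, 0.1]
opening: 0.0851
```

```bash
python3 chk.py 9; python3 -c "
from st import *
o,M=state(); togo([.6223,.2904,.243],o,M)"
```

```text
t 15.15 tcp [0.6225 0.2914 0.2451] yaw x 64.59 z [ 0.002  0.001 -1.   ] F [-0.63 -0.02  0.1 ] M [ 0.03   0.06  -0.021] op 0.0851 j [0.438 0.469 0.069 1.169 0.    0.881]
tool about pivot 0.06681195116828748 9.615150697570911
red 14 261.07142857142856 178.78571428571428 0.08338374971205612 -97.21691731203148
org 21 263.6666666666667 174.47619047619048 0.10672063534126451 -98.85342338112945
t 15.2 tcp [0.6225 0.2913 0.245 ] yaw x 64.58 z [ 1.9e-03  9.0e-04 -1.0e+00] F [ 0.35 -0.4   0.74] M [ 0.005  0.006 -0.045] op 0.0853 j [ 0.438  0.469  0.069  1.169 -0.     0.881]
to go cm (tool): [-0.09  0.02  0.2 ]
```

View pics/s9c.png

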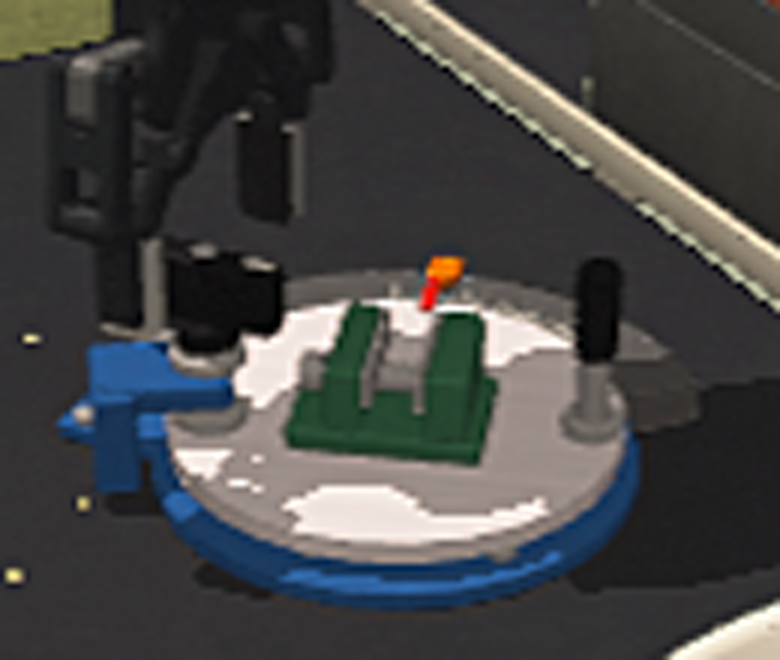

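Fingers straddle the bar (fingertips either side of knob at (205,280) in the crop). Close.

Request:
jog_arm(targets=[[[-0.09, 0, 0.15], [0, 0, 0], 0], [[0, 0, 0], [0, 0, 0], 0.5], [[0, 0, 0], [0, 0, 0], 1], [[0, 0, 0], [0, 0, 0], 1], [[0, 0, 0], [0, 0, 0], 1], [[0, 0, 0], [0, 0, 0], 1], [[0, 0, 0], [0, 0, 0], 1], [[0, 0, 0], [0, 0, 0], 1], [[0, 0, 0], [0, 0, 0], 1], [[0, 0, 0], [0, 0, 0], 1], [[0, 0, 0], [0, 0, 0], 1], [[0, 0, 0], [0, 0, 0], 1]], squeeze=100)

```text
clock: 16.2
tcp_pos: [0.6219, 0.2906, 0.2425]
orientation: [-2.655, -1.678, -0.002]
force: [0.9, 3.5, 2.4]
opening: 0.012
```

```bash
python3 -c "
from st import *
o,M=state()"
```

```text
t 16.2 tcp [0.6219 0.2906 0.2425] yaw x 64.6 z [ 8.e-04  9.e-04 -1.e+00] F [0.93 3.51 2.45] M [ 0.722 -0.192 -0.018] op 0.012 j [4.370e-01 4.690e-01 6.300e-02 1.164e+00 1.000e-03 8.800e-01]
```

Request:
jog_arm(targets=[[[0, 0, 0], [0, 0, 2], 1], [[0, 0, 0.01], [0, 0, 4], 1], [[0, 0, 0.01], [0, 0, 4], 1], [[0, 0, 0.01], [0, 0, 4], 1], [[0, 0, 0.01], [0, 0, 4], 1], [[0, 0, 0.01], [0, 0, 4], 1], [[0, 0, 0.01], [0, 0, 4], 1]])

```text
clock: 16.78
tcp_pos: [0.622, 0.2907, 0.2419]
orientation: [-2.966, -1.033, -0.002]
force: [2.7, 5.0, 2.4]
opening: 0.012
```

```bash
python3 -c "
from st import *
o,M=state()"
```

```text
t 16.78 tcp [0.622  0.2907 0.2419] yaw x 38.41 z [ 8.0e-04  1.2e-03 -1.0e+00] F [2.67 4.98 2.36] M [ 0.828 -0.211  0.03 ] op 0.012 j [4.370e-01 4.690e-01 6.300e-02 1.163e+00 1.000e-03 1.337e+00]
```

Request:
jog_arm(targets=[[[0, 0, 0.01], [0, 0, 3], 1], [[0, 0, 0.01], [0, 0, 3], 1], [[0, 0, 0.01], [0, 0, 3], 1], [[0, 0, 0.01], [0, 0, 3], 1]])

```text
clock: 17.12
tcp_pos: [0.622, 0.2907, 0.2415]
orientation: [-3.057, -0.719, -0.002]
force: [2.4, 4.7, 2.2]
opening: 0.0118
```

```bash
python3 -c "
from st import *
o,M=state()"
```

```text
t 17.12 tcp [0.622  0.2907 0.2415] yaw x 26.46 z [ 9.0e-04  1.3e-03 -1.0e+00] F [2.39 4.73 2.25] M [ 0.874 -0.217  0.064] op 0.0118 j [4.370e-01 4.690e-01 6.200e-02 1.162e+00 1.000e-03 1.546e+00]
```

Request:
jog_arm(targets=[[[0, 0, 0.01], [0, 0, 2], 1], [[0, 0, 0], [0, 0, 2], 1]])

```text
clock: 17.28
tcp_pos: [0.622, 0.2907, 0.2415]
orientation: [-3.08, -0.613, -0.002]
force: [1.4, 4.6, 1.9]
opening: 0.012
```

```bash
python3 -c "
from st import *
o,M=state()"
```

```text
t 17.28 tcp [0.622  0.2907 0.2415] yaw x 22.51 z [ 0.001   0.0013 -1.    ] F [1.45 4.58 1.93] M [ 0.857 -0.231 -0.016] op 0.012 j [4.370e-01 4.690e-01 6.200e-02 1.162e+00 1.000e-03 1.615e+00]
```

Request:
jog_arm(targets=[[[0, 0, 0.01], [0, 0, 2], 1], [[0, 0, 0], [0, 0, 2], 1]])

```text
clock: 17.45
tcp_pos: [0.622, 0.2907, 0.2414]
orientation: [-3.1, -0.505, -0.002]
force: [2.0, 5.0, 1.3]
opening: 0.0122
```

```bash
python3 -c "
from st import *
o,M=state()"
```

```text
t 17.45 tcp [0.622  0.2907 0.2414] yaw x 18.52 z [ 0.001   0.0013 -1.    ] F [2.01 5.   1.33] M [ 0.92  -0.219  0.111] op 0.0122 j [4.370e-01 4.690e-01 6.200e-02 1.162e+00 1.000e-03 1.685e+00]
```

Request:
jog_arm(targets=[[[0, 0, 0.01], [0, 0, 2], 1], [[0, 0, 0], [0, 0, 2], 1]])

```text
clock: 17.62
tcp_pos: [0.622, 0.2907, 0.2413]
orientation: [-3.115, -0.397, -0.002]
force: [2.5, 4.2, 1.9]
opening: 0.012
```

```bash
python3 -c "
from st import *
o,M=state()"
```

```text
t 17.62 tcp [0.622  0.2907 0.2413] yaw x 14.53 z [ 0.0011  0.0014 -1.    ] F [2.47 4.23 1.9 ] M [ 0.893 -0.259  0.216] op 0.012 j [4.370e-01 4.690e-01 6.200e-02 1.161e+00 1.000e-03 1.754e+00]
```

Request:
jog_arm(targets=[[[0, 0, 0.01], [0, 0, 1.5], 1], [[0, 0, 0], [0, 0, 1.5], 1]])

```text
clock: 17.78
tcp_pos: [0.622, 0.2907, 0.2412]
orientation: [-3.124, -0.316, -0.002]
force: [1.6, 4.8, 1.6]
opening: 0.0121
```

```bash
python3 -c "
from st import *
o,M=state()"
```

```text
t 17.78 tcp [0.622  0.2907 0.2412] yaw x 11.55 z [ 0.0011  0.0013 -1.    ] F [1.59 4.78 1.62] M [ 0.903 -0.269  0.18 ] op 0.0121 j [4.370e-01 4.700e-01 6.200e-02 1.161e+00 1.000e-03 1.806e+00]
```

Request:
jog_arm(targets=[[[0, 0, 0], [0, 0, 1], 1]])

```text
clock: 17.87
tcp_pos: [0.6221, 0.2908, 0.2412]
orientation: [-3.127, -0.289, -0.002]
force: [1.8, 5.6, 2.4]
opening: 0.0124
```

```bash
python3 -c "
from st import *
o,M=state()"
```

```text
t 17.87 tcp [0.6221 0.2908 0.2412] yaw x 10.56 z [ 0.0012  0.0014 -1.    ] F [1.79 5.57 2.37] M [ 0.931 -0.27   0.161] op 0.0124 j [4.370e-01 4.690e-01 6.200e-02 1.161e+00 1.000e-03 1.824e+00]
```

Request:
jog_arm(targets=[[[0, 0, 0], [0, 0, 1], 1]])

```text
clock: 17.95
tcp_pos: [0.622, 0.2908, 0.2412]
orientation: [-3.129, -0.262, -0.002]
force: [1.6, 4.6, 2.0]
opening: 0.0117
```

```bash
python3 -c "
from st import *
o,M=state()"
```

```text
t 17.95 tcp [0.622  0.2908 0.2412] yaw x 9.58 z [ 0.0011  0.0013 -1.    ] F [1.61 4.63 2.02] M [ 0.947 -0.277  0.229] op 0.0117 j [4.370e-01 4.700e-01 6.200e-02 1.161e+00 1.000e-03 1.841e+00]
```

Request:
jog_arm(targets=[[[0, 0, 0], [0, 0, 1], 1]])

```text
clock: 18.03
tcp_pos: [0.6221, 0.2908, 0.2411]
orientation: [-3.132, -0.235, -0.002]
force: [1.8, 5.0, 1.5]
opening: 0.0121
```

```bash
python3 -c "
from st import *
o,M=state()"
```

```text
t 18.03 tcp [0.6221 0.2908 0.2411] yaw x 8.58 z [ 0.0012  0.0013 -1.    ] F [1.77 5.01 1.52] M [ 0.941 -0.304  0.233] op 0.0121 j [4.370e-01 4.700e-01 6.100e-02 1.161e+00 1.000e-03 1.858e+00]
```

Request:
jog_arm(targets=[[[0, 0, 0], [0, 0, 1], 1], [[0, 0, 0], [0, 0, 1], 1]])

```text
clock: 18.2
tcp_pos: [0.6221, 0.2908, 0.2411]
orientation: [-3.135, -0.18, -0.002]
force: [2.7, 4.9, 0.7]
opening: 0.0118
```

```bash
python3 -c "
from st import *
o,M=state()"
```

```text
t 18.2 tcp [0.6221 0.2908 0.2411] yaw x 6.59 z [ 0.0011  0.0013 -1.    ] F [2.67 4.88 0.68] M [ 0.956 -0.354  0.258] op 0.0118 j [4.370e-01 4.700e-01 6.100e-02 1.161e+00 1.000e-03 1.893e+00]
```

Request:
jog_arm(targets=[[[0, 0, 0], [0, 0, 1], 1]])

```text
clock: 18.28
tcp_pos: [0.6221, 0.2908, 0.2411]
orientation: [-3.137, -0.153, -0.002]
force: [2.6, 5.5, 1.1]
opening: 0.0122
```

```bash
python3 -c "
from st import *
o,M=state()"
```

```text
t 18.28 tcp [0.6221 0.2908 0.2411] yaw x 5.59 z [ 0.0011  0.0013 -1.    ] F [2.64 5.49 1.14] M [ 0.966 -0.321  0.298] op 0.0122 j [4.370e-01 4.700e-01 6.100e-02 1.161e+00 1.000e-03 1.910e+00]
```

Request:
jog_arm(targets=[[[0, 0, 0], [0, 0, 1], 1]])

```text
clock: 18.37
tcp_pos: [0.6221, 0.2908, 0.2411]
orientation: [-3.138, -0.126, -0.002]
force: [3.2, 5.4, 1.5]
opening: 0.0123
```

```bash
python3 -c "
from st import *
o,M=state()"
```

```text
t 18.37 tcp [0.6221 0.2908 0.2411] yaw x 4.59 z [ 0.0011  0.0013 -1.    ] F [3.21 5.39 1.49] M [ 0.984 -0.327  0.267] op 0.0123 j [4.370e-01 4.700e-01 6.100e-02 1.161e+00 1.000e-03 1.928e+00]
```

Request:
jog_arm(targets=[[[0, 0, 0], [0, 0, 1], 1]])

```text
clock: 18.45
tcp_pos: [0.6221, 0.2908, 0.2411]
orientation: [-3.139, -0.098, -0.002]
force: [3.4, 4.7, 0.6]
opening: 0.0121
```

```bash
python3 -c "
from st import *
o,M=state()"
```

```text
t 18.45 tcp [0.6221 0.2908 0.2411] yaw x 3.59 z [ 0.0011  0.0013 -1.    ] F [3.41 4.68 0.57] M [ 0.958 -0.396  0.282] op 0.0121 j [4.370e-01 4.700e-01 6.100e-02 1.161e+00 1.000e-03 1.945e+00]
```

Request:
jog_arm(targets=[[[0, 0, 0], [0, 0, 1], 1]])

```text
clock: 18.53
tcp_pos: [0.6221, 0.2908, 0.241]
orientation: [-3.139, -0.071, -0.002]
force: [2.8, 4.7, 1.3]
opening: 0.0122
```

```bash
python3 -c "
from st import *
o,M=state()"
```

```text
t 18.53 tcp [0.6221 0.2908 0.241 ] yaw x 2.6 z [ 0.0011  0.0013 -1.    ] F [2.84 4.74 1.35] M [ 0.966 -0.416  0.386] op 0.0122 j [4.370e-01 4.700e-01 6.100e-02 1.161e+00 1.000e-03 1.963e+00]
```

Request:
jog_arm(targets=[[[0, 0, 0], [0, 0, 0], 1], [[0, 0, 0], [0, 0, 0], 1], [[0, 0, 0], [0, 0, 0], 1], [[0, 0, 0], [0, 0, 0], 1]])

```text
clock: 18.87
tcp_pos: [0.6221, 0.2908, 0.241]
orientation: [-3.139, -0.072, -0.002]
force: [2.0, 4.5, 1.0]
opening: 0.012
```

```bash
python3 chk.py 10
python3 - <<'E'
import numpy as np
y=np.array([18.52,14.53,11.55,10.56,9.58,8.58,6.59,5.59,4.59,3.59,2.6]);m=np.array([.111,.216,.18,.161,.229,.233,.258,.298,.267,.282,.386])
p=np.polyfit(y,m,1);print(p,np.polyval(p,2.6),'free slope; fixed slope at 2.6:',(m-.0105*(2.6-y)*-1*-1).mean() , np.mean(m+.0105*(y-2.6)))
E
```

```text
t 18.87 tcp [0.6221 0.2908 0.241 ] yaw x 2.62 z [ 0.0011  0.0014 -1.    ] F [2.03 4.46 1.  ] M [ 1.004 -0.41   0.146] op 0.012 j [4.370e-01 4.700e-01 6.100e-02 1.161e+00 1.000e-03 1.962e+00]
tool about pivot 0.06634504197483501 9.173605324813366
red 14 261.07142857142856 178.78571428571428 0.08338374971205612 -97.21691731203148
org 21 263.6666666666667 174.47619047619048 0.10672063534126451 -98.85342338112945
[-0.01335735  0.35518598] 0.32045686549926267 free slope; fixed slope at 2.6: 0.30287636363636367 0.30287636363636367
```

View pics/s10c.png

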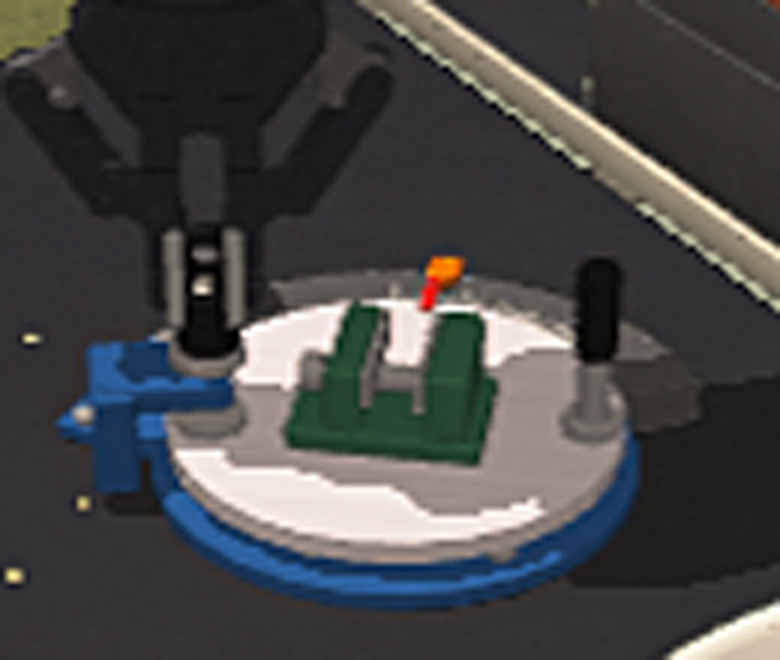

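Request:
jog_arm(targets=[[[0, 0, 0], [0, 0, 0], 0.6], [[0, 0, 0], [0, 0, 0], 0.2], [[0, 0, 0], [0, 0, 0], -1], [[0, 0, 0], [0, 0, 0], -1], [[0, 0, 0], [0, 0, 0], -1], [[0, 0, 0], [0, 0, 0], -1], [[0, 0, 0], [0, 0, 0], -1], [[0, 0, -1], [0, 0, 0], -1], [[0, 0, -2.5], [0, 0, 0], -1], [[0, 0, -3], [0, 0, 0], -1], [[0, 0, -3], [0, 0, 0], -1], [[-2, -1, -1.5], [0, 0, 0], -1], [[-3, -1.5, 0], [0, 0, 0], -1], [[-3, -1.5, 0], [0, 0, 0], -1], [[-3, -1.5, 0], [0, 0, 0], -1], [[-3, -1.5, 0], [0, 0, 0], -1], [[-3, -1.5, 0], [0, 0, 0], -1], [[-3, -1.5, 0], [0, 0, 0], -1], [[-3, -1.5, 0], [0, 0, 0], -1], [[-3, -1.5, 0], [0, 0, 0], -1]])

```text
clock: 20.58
tcp_pos: [0.3546, 0.4087, 0.3519]
orientation: [-3.14, -0.07, -0.001]
force: [0.0, -0.2, 0.2]
opening: 0.0855
```

Request:
jog_arm(targets=[[[-3, -1.5, 0], [0, 0, 0], -1], [[-2, -1, 0], [0, 0, 0], -1], [[0, 0, 0], [0, 0, 0], -1], [[0, 0, 0], [0, 0, 0], -1], [[0, 0, 0], [0, 0, 0], -1]])

```text
clock: 21.0
tcp_pos: [0.3053, 0.4311, 0.3515]
orientation: [-3.14, -0.071, -0.001]
force: [0.4, -0.5, 0.1]
opening: 0.0855
```

```bash
python3 - <<'E'
from st import *
o,M=state()
t=viewer.capture("top")[0]; s=viewer.capture("side")[0]
p0=np.array([.5566,.2802])
hs=cv2.cvtColor(t,cv2.COLOR_RGB2HSV)
for k,m,z in(('red',cv2.inRange(hs,(0,90,100),(4,255,255))|cv2.inRange(hs,(165,90,100),(179,255,255)),.025),('org',cv2.inRange(hs,(6,130,120),(22,255,255)),.024)):
    m[:135]=0;m[245:]=0;m[:,:225]=0;m[:,335:]=0
    ys,xs=np.nonzero(m); q=plane("top",(xs.mean(),ys.mean()),z)[:2]-p0; print(k,len(xs),xs.mean(),ys.mean(),np.hypot(*q),np.degrees(np.arctan2(*q[::-1])))
crop("top",t,225,135,110,110,5,"pics/t11c.png")
cv2.imwrite("pics/s11.png",s[:,:,::-1])
E
python3 chk.py 11
```

```text
t 21.0 tcp [0.3053 0.4311 0.3515] yaw x 2.6 z [ 9.e-04  5.e-04 -1.e+00] F [ 0.4  -0.51  0.06] M [-0.011  0.019 -0.027] op 0.0855 j [ 0.955  0.136 -0.144  1.29  -0.     2.48 ]
red 13 306.0 198.0 0.0849155215833001 -97.81298992788054
org 39 317.64102564102564 200.10256410256412 0.11262914507221308 -98.67390562462639
t 21.1 tcp [0.3059 0.4309 0.3511] yaw x 2.51 z [ 5.e-04  2.e-04 -1.e+00] F [0.83 1.2  0.16] M [-0.005 -0.003  0.031] op 0.0855 j [ 0.953  0.137 -0.144  1.29  -0.     2.48 ]
tool about pivot 0.29245038622130143 148.9927241954876
red 14 261.07142857142856 178.78571428571428 0.08338374971205612 -97.21691731203148
org 21 263.6666666666667 174.47619047619048 0.10672063534126451 -98.85342338112945
```

View pics/t11c.png

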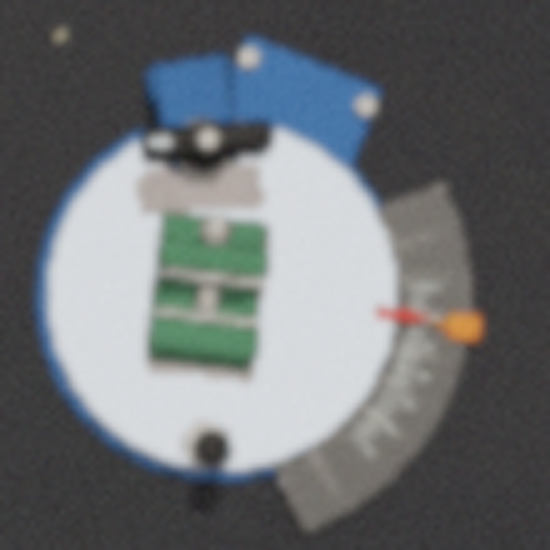

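View pics/s11.png

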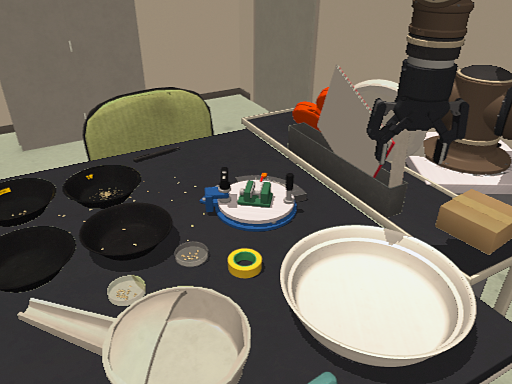

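```bash
python3 - <<'E'
from h import *
p0=np.array([.5566,.2802])
A=plane("top",(225+211/5-.4,135+446/5-.4),.09)[:2]; 
B=plane("side",(190+600/6,130+262/6),.09)[:2]
for q in(A,B): d=q-p0; print(q,np.hypot(*d),np.degrees(np.arctan2(*d[::-1]))+90-360)
for n,uv,z in(("ptr tip",(225+422/5-.4,135+318/5-.4),.025),("clip tip",(225+436/5-.4,135+323/5-.4),.022)):
    d=plane("top",uv,z)[:2]-p0; print(n,np.hypot(*d),np.degrees(np.arctan2(*d[::-1])))
E
```

```text
[0.49007039 0.2926229 ] 0.06767952134431052 -100.57688425395423
[0.48718229 0.29022728] 0.07013818203224431 -98.21943182594919
ptr tip 0.09192257107722601 -97.59800473003187
clip tip 0.0991827671064139 -98.4440248513493
```

```bash
python3 -c "
from workcell import env
print(env.close_job())"
```

```text
the job is handed in; nothing more can be done
None
```

The job is handed in at about 21 s. No verdict was reported, so success is my reading of the checks, not confirmed.

- **Loosening:** I turned the T-knob about 84° counter-clockwise. Its torque levelled off at about 0.1 N m after roughly 44°, so the screw was off the plate.
- **Swinging:** I gripped the post and swung the vice about 28° to the clip, then looked again with the arm clear.
- **Re-clamping:** I turned the knob back about 62° in small steps until the torque while turning was about 0.30–0.32 N m from a line fit, which corresponds to about 42 N. Single readings scattered by about 0.05 N m or more. The last one before I stopped was 0.39, and it fell to 0.15 once I stopped turning.

**Last checks, with the arm clear:**
- **Pointer:** The top view puts it about 0.9° (0.015 rad) from the clip. The side view says about 1.6° (0.029 rad). Both are inside the 0.04 rad limit.
- **Post cross-check:** This is rougher. The side view puts the pointer about 0.5° from the clip. The top view put it about 2° off on the other side, at a measured radius that was 2 mm short of what it should be.
- **Surroundings:** The pointer and clip were at the same pixels before and after tightening. I saw no change in the petri dish or the tape in the pictures, but did not measure them.

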